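Hang the drying cartridge and hold the housing cover ready for its screws

TASK

Hang the steel drying cartridge by its bail on the hook inside the open grey housing and let go of it, so that it hangs free. Then pick up the cover plate by its handle and hold it level over the housing, about 15 mm above the three threaded bosses and touching nothing else, each of its three holes in line with the threaded hole that belongs to it, ready for a colleague to start the screws. Finish while still holding the plate there; leave the other things on the bench alone.

Things in the scene. Friction and masses are not known exactly. Their poses are not given: they have to be found in the camera images.
- housing: Open-topped grey housing fixed to the bench, 156 (x) x 160 (y) x 112 mm high, walls 8 mm, inner floor 6 mm up. Origin: centre of underside; z up. Three 16 mm bosses stand inside from floor to rim, tops level with the rim, each with a threaded hole (thread0..2). A cable gland and a port stick out 16 mm low on the -x wall. A hook bar comes from the middle of the +x wall (see hook_seat).
- hook_seat (a point): Where the bail is to rest: on the axis of the steel hook bar, at (30, 0, 96) mm of the housing frame. The bar, 7 mm across, runs from the middle of the +x wall (x = 70) level along -x to x = 14 mm, then turns up to hook_tip; a collar of 10 mm radius covers its last 4 mm at the wall. Axes as the housing's.
- hook_tip (a point): Centre of the rounded, upturned end of the hook (7 mm across), at (10, 0, 106) mm of the housing frame; the hook's highest point is 3.5 mm above it, its foremost 3.5 mm to -x.
- thread0 (a point): Mouth of the single threaded hole at the middle of the housing's -x wall, (-62, 0, 112) mm of the housing frame.
- thread1 (a point): Mouth of the threaded hole in the +x +y corner, (62, 64, 112) mm of the housing frame.
- thread2 (a point): Mouth of the threaded hole in the +x -y corner, (62, -64, 112) mm of the housing frame.
- cover: Loose aluminium plate, 156 (x) x 160 (y) x 5 mm, 0.25 kg (+-25 %), lying flat, handle up. Origin: centre of underside. Its three 9 mm through holes fit the housing's bosses in one way only: (-62, 0), (62, 64), (62, -64) mm. Black bridge handle over the centre: bar 84 mm along x, 14 mm wide (y), 14 mm high, middle 45 mm above the underside, on 12 mm posts at x = +-34; 33 mm free below it.
- cover_grip (a point): Middle of the cover's handle bar, 45 mm above the plate's underside.
- hole0 (a point): The cover's single hole at the middle of its -x edge, at the underside; belongs over thread0.
- hole1 (a point): The cover's hole in its +x +y corner, at the underside; belongs over thread1.
- hole2 (a point): The cover's hole in its +x -y corner, at the underside; belongs over thread2.
- cartridge: Loose rigid steel cartridge, 0.12 kg (+-25 %), upright: cylinder 40 mm across, 44 mm high, with a rigid bail in its y-z plane: two upright straps (8 mm in x, 4 mm thick), outer faces 40 mm apart in y, to grip at 44 to 72 mm height; roof-shaped strap on top, peak 84 mm. Opening 32 mm wide (y), from 44 up to 80 mm at the middle, 70 at the sides. Origin: centre of underside. Half a turn is alike.
- bail_eye (a point): Point under the peak of the bail, 76 mm above the cartridge's underside: it lies on the axis of the hook bar when the cartridge hangs (the underside then 20 mm above the housing's underside, 14 mm clear of the inner floor).
- bail_grip (a point): Middle of the bail between the two upright straps, 64 mm above the cartridge's underside.
- tubes: Bystander: white rack of yellow-capped tubes, 86x126x48 mm, behind the housing. Origin: centre of its underside.
- timer: Bystander: bench timer, 65x64x71 mm. Origin: centre of its underside.
- vial: Bystander: small dropper vial, 18 mm across, 48 mm high. Origin: centre of its underside.

How it is judged:
By the outcome, as a careful person would: the job done as asked, in the order asked, and still so for the second after the job is handed in, while the arm keeps its last pose, push and grip.
It also fails if it takes over 58 s, if anything falls off the work surface, if the arm or the gripper's body presses on something with over 40 N, if the wrist force passes 120 N, or if a joint passes its speed limit or range.

ROBOT

A 6-joint arm with a two-finger parallel gripper is mounted at the origin on a cart in front of the work surface, level with it; the furniture and walls round the work are solid. World frame = base frame: x ahead of the robot, y to its left, z up, the work surface at z = 0. Lengths are in m, angles in rad, forces in N, time in s.
With the tool pointing down it reaches from about 0.3 to 0.825 m from the base axis. Payload 5.4 kg.
Tool frame: the origin (TCP) lies on the centre line of the jaws, within the pads' length; the fingertips stand 17 mm ahead of it and the grasp point (between the pads) lies 2 mm behind it; z points along the fingers, y is the line along which they close (so a half turn about z gives the same grasp; the last joint's range is limited). The gripper opens to 92 mm and grips with 3 to 60 N. Pads are 20 mm wide; open, the fingers measure 128 mm over their backs; the gripper's body (75 mm by 189 mm) begins 69 mm behind the grasp point.
Start: joints at [1.079, 0.158, 1.597, -0, 1.386, -0.21], TCP at [0.16, 0.552, 0.232] pointing down, gripper open.
Joint ranges: [-2.91, 2.91], [-0.94, 2.29], [0.18, 2.7], [-1.29, 4.43], [0.17, 2.64], [-3, 3]. Speed limits (rad/s): [2.57, 2.57, 3.14, 3.14, 3.14, 3.14].

INTERFACE

Orientations are given as a unit quaternion [x, y, z, w].
In Python, from bench import env gives the robot as it stands.
- The arm moves only by the tool play_rows, never from a script. Its argument "deltas" is a list of rows, each an object of numbers: "dx", "dy", "dz": the shift along the world's x, y, z in mm; "ax", "ay", "az": the turn, a rotation vector about the world's x, y, z in rad; "claw": the gripper command: -1 is fully open, 1 is shut, values between are in proportion. In form: [{"dx": .., "dy": .., "dz": .., "ax": .., "ay": .., "az": .., "claw": ..}, ...]. A call has 1 to 20 rows; each row shifts and turns the commanded pose from where the row before left it; what a row does not reach is not made up. A row lasts 1/8 s, in which the tool goes at most 62.5 mm and 10.7 degrees, less where a joint would pass 70% of its speed; a pose out of reach is approached as far as the arm can. A call is refused whole if a number of a shift passes 62.5 or a number of a turn 0.188, either way. A call with a gripper value outside its range is refused whole. The fingers move at their own pace and stop on an object; the grip force is fixed at half the most. Time passes only in rows, so rows that do not move let the fingers close. It gives the time, the measured TCP pose, the force, the opening and the grip force at its end, in the units of the state.
- env.get_obs(): the state, without advancing time (a new reading comes with each control period).
- env.capture(name): name is "scene" or "side" or "wrist"; returns the picture (384x512x3 uint8, red, green, blue); there is no depth.
- env.camera_model(name): a dict with "fx", "fy", "cx", "cy" (pixels), "rvec" (rotation vector, rad) and "tvec" (3), from world to camera coordinates, as OpenCV has them; the wrist camera has in their place "mount" (4x4, takes a point from camera to tool coordinates, whose origin is the TCP and whose axes are the flange's). Camera axes: x right, y down, z forward; pixel columns grow to the right and rows downward; lengths in m; the calibration is good to about 2 mm. A picture is of the moment at which its call begins: read the wrist's pose just before it. camera_model takes no time and is no camera call.
- env.close_job(): hands the job in; it is judged then, once.
The state is a dict: "clock": time; "joint_pos": joint angles; "dq": joint speeds; "joint_torque": joint torques, N m; "ee_pos": TCP position; "tcp_rot": TCP orientation; "ft_force": force on the tool from outside, world axes, zero at the start; "torque": the same for the moment, N m; "finger_gap": opening from 0.0 (shut) to 1.0 (fully open); "grasp_force": force on a finger pad.
Only numpy, scipy, OpenCV 4.12 (cv2) and the standard library are available. Lean on these libraries where they do the work, as an engineer would, in place of code of your own. Each camera call takes 0.05 s, during which the arm holds its last target. There are 200 camera calls.

## Working session

There is one attempt and no reset: what is moved stays moved. The work goes in short steps, Python scripts to look and compute and a tool call to move; the robot and the scene stay as the last step left them, time stands still between calls to the robot, and variables do not carry over. Pictures are saved under pics/ and viewed, at most 10 in all, crops included, and the job is handed in when it is done.

Besides the shell and the picture viewer there is one more tool, called after "Emit:" by a JSON object that holds its "api" and its "payload". play_rows: Moves the arm, as the interface text tells. Its arguments: {"type":"object","properties":{"deltas":{"type":"array","items":{"type":"object","properties":{"dx":{"type":"number"},"dy":{"type":"number"},"dz":{"type":"number"},"ax":{"type":"number"},"ay":{"type":"number"},"az":{"type":"number"},"claw":{"type":"number"}}}}},"required":["deltas"]}

```bash
mkdir -p pics; ls; cat > h.py <<'E'
import numpy as np,cv2,json
from scipy.spatial.transform import Rotation as R
from bench import env
def P(name,obs=None):
    m=env.camera_model(name)
    K=np.array([[m['fx'],0,m['cx']],[0,m['fy'],m['cy']],[0,0,1]])
    if 'rvec' in m:
        Rm=cv2.Rodrigues(np.array(m['rvec'],float))[0];t=np.array(m['tvec'],float).ravel()
    else:
        o=obs;T=np.eye(4);T[:3,:3]=R.from_quat(o['tcp_rot']).as_matrix();T[:3,3]=o['ee_pos']
        C=np.linalg.inv(T@np.array(m['mount']));Rm=C[:3,:3];t=C[:3,3]
    return K,Rm,t
def proj(cam,X):
    K,Rm,t=cam;c=np.atleast_2d(X)@Rm.T+t;p=c@K.T;return p[:,:2]/p[:,2:]
def ray(cam,uv,z):
    K,Rm,t=cam;d=Rm.T@np.linalg.inv(K)@np.array([uv[0],uv[1],1.]);o=-Rm.T@t
    return o+d*(z-o[2])/d[2]
def save(n,im): cv2.imwrite(n,im[:,:,::-1])
E
python3 - <<'E'
from h import *
o=env.get_obs();print({k:np.round(v,3).tolist() for k,v in o.items()})
for n in("scene","side","wrist"):
    save(f"pics/{n}0.png",env.capture(n));m=env.camera_model(n);print(n,m)
    if n!="wrist":
        K,Rm,t=P(n);print(-Rm.T@t)
json.dump({k:np.array(v).tolist() for k,v in o.items()},open('o0.json','w'))
E
```

```text
pics
{'clock': 0.0, 'joint_pos': [1.079, 0.159, 1.598, 0.0, 1.386, -0.21], 'dq': [0.0, 0.0, 0.0, -0.0, 0.001, 0.001], 'joint_torque': [-0.001, -38.557, -32.211, 0.07, 0.038, -0.0], 'ee_pos': [0.16, 0.552, 0.231], 'tcp_rot': [0.14, 0.99, -0.001, -0.0], 'ft_force': [0.795, -0.903, 0.57], 'torque': [-0.004, -0.022, -0.072], 'grasp_force': 0.0, 'finger_gap': 0.999}
scene {'fx': 360.5358648159241, 'fy': 360.5358648159241, 'cx': 258.9199553820406, 'cy': 188.52368205425984, 'rvec': array([ 2.03051901, -0.73406285,  0.40752254]), 'tvec': array([-0.44436254,  0.30782464,  0.85360853])}
[-0.01715783 -0.71355272  0.71512917]
side {'fx': 362.2057329371136, 'fy': 362.2057329371136, 'cx': 254.41961033852118, 'cy': 188.21585855916146, 'rvec': array([ 1.96551823, -0.04182593,  0.05304284]), 'tvec': array([-0.60853605,  0.11411304,  1.11531375])}
[ 0.5445211  -1.01669035  0.54506896]
wrist {'fx': 299.3326952570503, 'fy': 299.3326952570503, 'cx': 251.59164233251911, 'cy': 184.5511033918247, 'mount': array([[-2.43831365e-04, -9.54973723e-01, -2.96690291e-01,
         8.55258533e-02],
       [ 9.99999965e-01, -2.63180963e-04,  2.52773629e-05,
        -2.51790956e-04],
       [-1.02222454e-04, -2.96690274e-01,  9.54973754e-01,
        -1.53153025e-01],
       [ 0.00000000e+00,  0.00000000e+00,  0.00000000e+00,
         1.00000000e+00]])}
```

View pics/scene0.png

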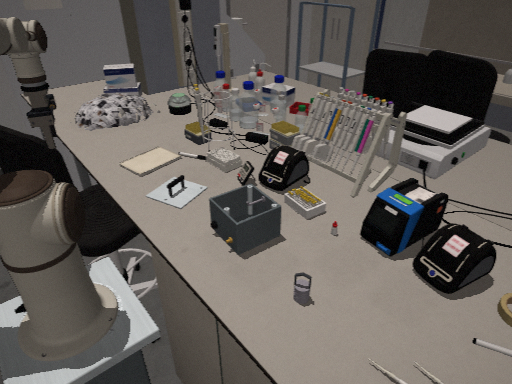

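View pics/side0.png

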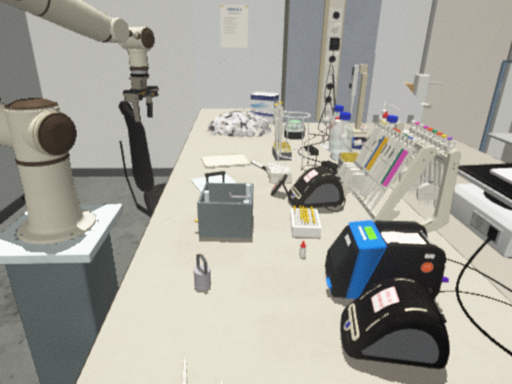

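The scene picture shows the housing at about (246,218), the cover at (177,192) with its handle, and the cartridge at (302,288). In the side picture the housing is at (226,210) and the cartridge at (203,273). Next I'll get coarse positions.

```bash
python3 - <<'E'
from h import *
s=P("scene");d=P("side")
for n,uv,z in [("cart",(302,289),.022),("cov",(177,192),.005),("hous top L",(211,200),.112),("R",(281,209),.112),("front",(233,222),.112),("back",(255,186),.112)]: print(n,ray(s,uv,z).round(3))
for n,uv,z in [("cart",(202,278),.022),("hl",(199,204),.112),("hr",(253,209),.112)]: print(n,ray(d,uv,z).round(3))
w=P("wrist",json.load(open('o0.json')));
print(ray(w,(256,192),0),ray(w,(0,0),0),ray(w,(511,383),0),ray(w,(0,383),0))
E
python3 - <<'E'
import cv2
a=cv2.imread('pics/scene0.png')[160:320,130:350];b=cv2.imread('pics/side0.png')[160:300,170:290]
w=cv2.imread('pics/wrist0.png')
o=cv2.resize(a,(440,320),interpolation=2);o2=cv2.resize(b,(360,420),interpolation=2)
import numpy as np
c=np.zeros((600,800,3),'u1');c[:320,:440]=o;c[:420,440:]=o2;c[320:,:373]=cv2.resize(w,(373,280));cv2.imwrite('pics/c0.png',c)
E
```

```text
cart [ 0.47  -0.298  0.022]
cov [0.462 0.327 0.005]
hous top L [0.446 0.066 0.112]
R [ 0.576 -0.102  0.112]
front [ 0.433 -0.063  0.112]
back [0.598 0.044 0.112]
cart [ 0.469 -0.309  0.022]
hl [ 0.447 -0.092  0.112]
hr [ 0.597 -0.127  0.112]
[0.20353679 0.54458979 0.        ] [-0.0965513   0.32976353  0.        ] [ 6.49968991e-01  8.64608820e-01 -5.55111512e-17] [0.41133382 0.03458916 0.        ]
```

View pics/c0.png

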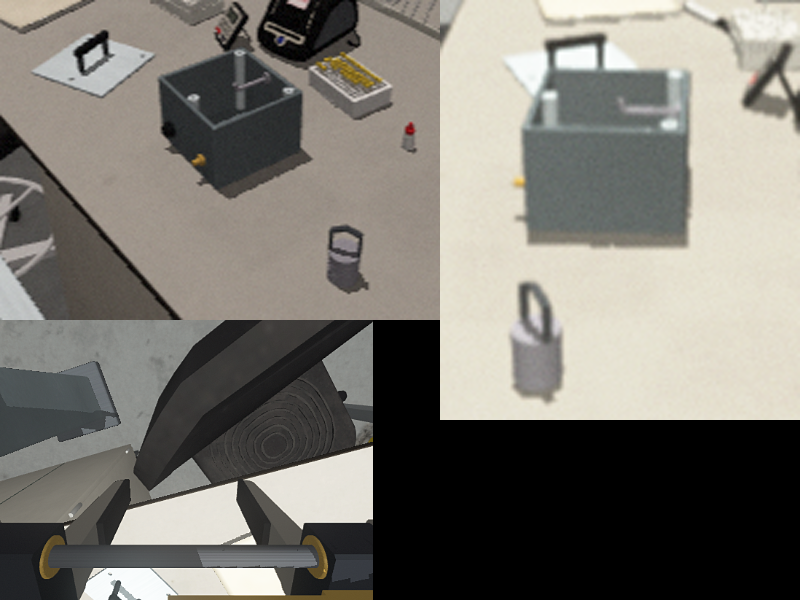

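The crop shows the housing rotated by roughly -15° with its hook on the right-hand wall, the cover lying beyond it, and the cartridge standing alone. I'll fly over the cover, then the housing and the cartridge, with the wrist camera.

Emit:
{"api": "play_rows", "payload": {"deltas": [{"dx": 32, "dy": -28, "dz": 15, "claw": -1}, {"dx": 32, "dy": -28, "dz": 15, "claw": -1}, {"dx": 32, "dy": -28, "dz": 15, "claw": -1}, {"dx": 32, "dy": -28, "dz": 15, "claw": -1}, {"dx": 32, "dy": -28, "dz": 15, "claw": -1}, {"dx": 32, "dy": -28, "dz": 15, "claw": -1}, {"dx": 32, "dy": -28, "dz": 10, "claw": -1}, {"dx": 32, "dy": -28, "dz": 0, "claw": -1}, {"claw": -1}]}}

```text
$.deltas[0]: bad value
```

```bash
cat > snap.py <<'E'
import sys
from h import *
n=sys.argv[1];o=env.get_obs();im=env.capture("wrist");save(f"pics/{n}.png",im)
json.dump({k:np.array(v).tolist() for k,v in o.items()},open(n+'.json','w'))
print(o['clock'],np.round(o['ee_pos'],4),np.round(o['tcp_rot'],4),np.round(o['joint_pos'],3))
E
python3 snap.py w1
```

```text
0.15 [0.1597 0.5519 0.2309] [ 1.404e-01  9.901e-01 -7.000e-04 -3.000e-04] [ 1.079  0.159  1.598  0.     1.386 -0.21 ]
```

Emit:
{"api": "play_rows", "payload": {"deltas": [{"dx": 4, "dy": -40, "dz": 5, "claw": -1}, {"dx": 4, "dy": -45, "dz": 5, "claw": -1}, {"dx": 4, "dy": -45, "dz": 5, "claw": -1}, {"dx": 4, "dy": -45, "dz": 5, "claw": -1}, {"dx": 4, "dy": -45, "dz": 0, "claw": -1}, {"dx": 4, "dy": -45, "dz": 0, "claw": -1}, {"dx": 4, "dy": -45, "dz": 0, "claw": -1}, {"dx": 4, "dy": -30, "dz": 0, "claw": -1}, {"claw": -1}, {"claw": -1}]}}

```text
$.deltas[0]: bad value
```

```bash
python3 snap.py w2
```

```text
0.2 [0.1598 0.552  0.231 ] [ 1.404e-01  9.901e-01 -5.000e-04 -2.000e-04] [ 1.079  0.159  1.598  0.     1.386 -0.21 ]
```

Emit:
{"api": "play_rows", "payload": {"deltas": [{"dx": 0, "dy": -40, "dz": -5, "claw": -1}, {"dx": 0, "dy": -40, "dz": -10, "claw": -1}, {"dx": 0, "dy": -40, "dz": -10, "claw": -1}, {"dx": 0, "dy": -40, "dz": -10, "claw": -1}, {"dx": 0, "dy": -40, "dz": -10, "claw": -1}, {"dx": 0, "dy": -40, "dz": -10, "claw": -1}, {"dx": 0, "dy": -40, "dz": -10, "claw": -1}, {"dx": 0, "dy": -10, "dz": 0, "claw": -1}, {"claw": -1}, {"claw": -1}]}}

```text
$.deltas[0]: bad value
```

```bash
python3 snap.py w3; python3 -c "
import cv2
for n in ('w1','w2'):
    cv2.imwrite(f'pics/{n}b.png',cv2.resize(cv2.imread(f'pics/{n}.png'),(800,600),interpolation=2))"
```

```text
0.25 [0.1598 0.5521 0.2312] [ 1.404e-01  9.901e-01 -4.000e-04 -1.000e-04] [ 1.079  0.159  1.598 -0.     1.386 -0.21 ]
```

View pics/w1b.png

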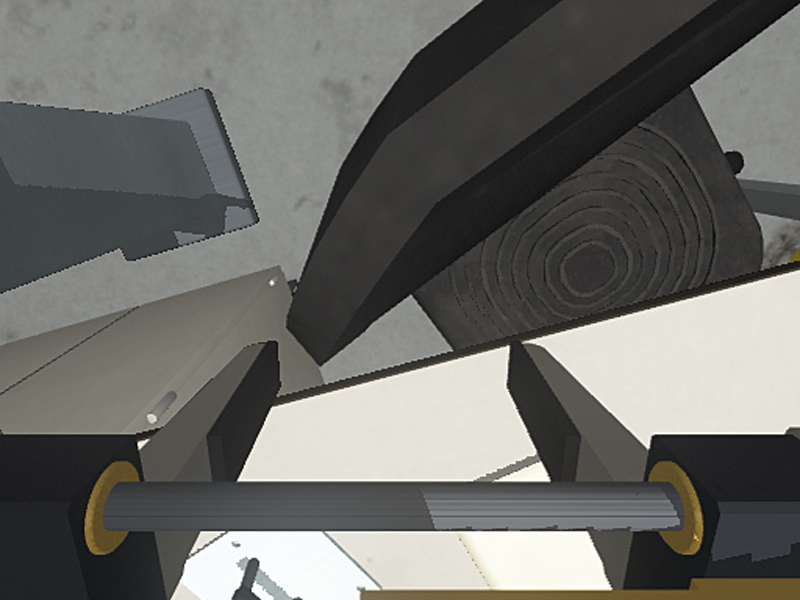

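View pics/w2b.png

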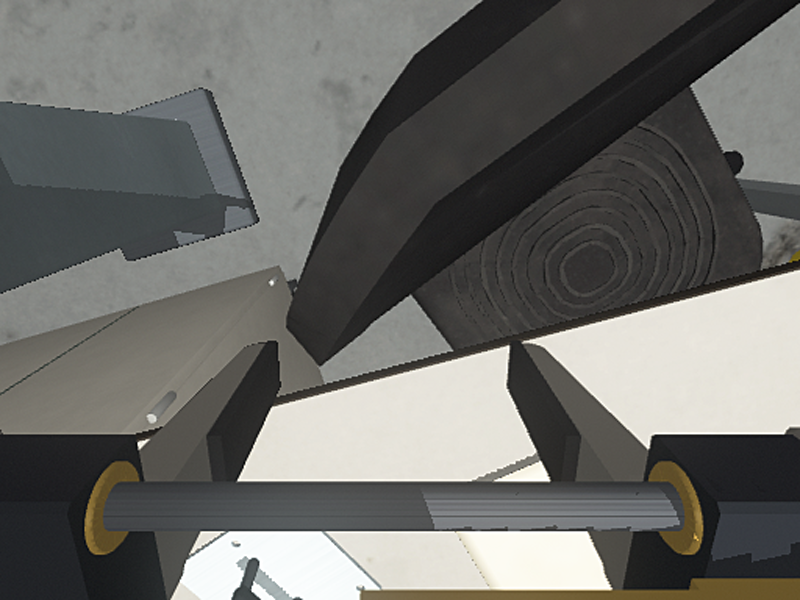

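View pics/w3.png

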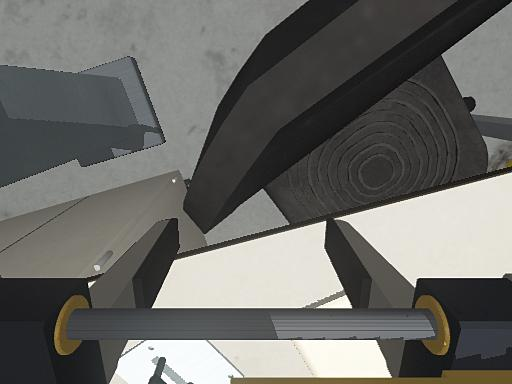

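All three moves were refused, so the rows probably need every key. These pictures only show the start view: the floor, with the cover's edge at the bottom. I'll retry with full rows.

Emit:
{"api": "play_rows", "payload": {"deltas": [{"dx": 30, "dy": -28, "dz": 15, "ax": 0, "ay": 0, "az": 0, "claw": -1}, {"dx": 30, "dy": -28, "dz": 15, "ax": 0, "ay": 0, "az": 0, "claw": -1}, {"dx": 30, "dy": -28, "dz": 15, "ax": 0, "ay": 0, "az": 0, "claw": -1}, {"dx": 30, "dy": -28, "dz": 15, "ax": 0, "ay": 0, "az": 0, "claw": -1}, {"dx": 30, "dy": -28, "dz": 15, "ax": 0, "ay": 0, "az": 0, "claw": -1}, {"dx": 30, "dy": -28, "dz": 15, "ax": 0, "ay": 0, "az": 0, "claw": -1}, {"dx": 30, "dy": -28, "dz": 10, "ax": 0, "ay": 0, "az": 0, "claw": -1}, {"dx": 30, "dy": -28, "dz": 0, "ax": 0, "ay": 0, "az": 0, "claw": -1}, {"dx": 0, "dy": 0, "dz": 0, "ax": 0, "ay": 0, "az": 0, "claw": -1}]}}

```text
clock: 1.42
ee_pos: [0.4014, 0.3267, 0.3315]
tcp_rot: [0.142, 0.99, -0.0, 0.0]
ft_force: [-0.6, -0.1, 0.5]
finger_gap: 0.999
grasp_force: 0.0
```

```bash
python3 snap.py w1
```

```text
1.425 [0.4014 0.3267 0.3315] [ 1.424e-01  9.898e-01 -2.000e-04  1.000e-04] [ 0.45  -0.041  1.61  -0.     1.573 -0.836]
```

Emit:
{"api": "play_rows", "payload": {"deltas": [{"dx": 10, "dy": -40, "dz": 5, "ax": 0, "ay": 0, "az": 0, "claw": -1}, {"dx": 10, "dy": -45, "dz": 5, "ax": 0, "ay": 0, "az": 0, "claw": -1}, {"dx": 10, "dy": -45, "dz": 5, "ax": 0, "ay": 0, "az": 0, "claw": -1}, {"dx": 10, "dy": -45, "dz": 5, "ax": 0, "ay": 0, "az": 0, "claw": -1}, {"dx": 10, "dy": -45, "dz": 0, "ax": 0, "ay": 0, "az": 0, "claw": -1}, {"dx": 10, "dy": -45, "dz": 0, "ax": 0, "ay": 0, "az": 0, "claw": -1}, {"dx": 10, "dy": -45, "dz": 0, "ax": 0, "ay": 0, "az": 0, "claw": -1}, {"dx": 5, "dy": -30, "dz": 0, "ax": 0, "ay": 0, "az": 0, "claw": -1}, {"dx": 0, "dy": 0, "dz": 0, "ax": 0, "ay": 0, "az": 0, "claw": -1}, {"dx": 0, "dy": 0, "dz": 0, "ax": 0, "ay": 0, "az": 0, "claw": -1}]}}

```text
clock: 2.72
ee_pos: [0.4747, -0.0102, 0.3516]
tcp_rot: [0.14, 0.99, 0.0, -0.0]
ft_force: [-0.3, -0.9, 1.0]
finger_gap: 0.998
grasp_force: 0.0
```

```bash
python3 snap.py w2
```

```text
2.725 [ 0.4747 -0.0102  0.3516] [ 1.398e-01  9.902e-01  4.000e-04 -1.000e-04] [-2.770e-01 -1.600e-01  1.681e+00  1.000e-03  1.620e+00 -1.568e+00]
```

Emit:
{"api": "play_rows", "payload": {"deltas": [{"dx": -7, "dy": -40, "dz": -5, "ax": 0, "ay": 0, "az": 0, "claw": -1}, {"dx": -7, "dy": -40, "dz": -10, "ax": 0, "ay": 0, "az": 0, "claw": -1}, {"dx": -7, "dy": -40, "dz": -10, "ax": 0, "ay": 0, "az": 0, "claw": -1}, {"dx": -7, "dy": -40, "dz": -10, "ax": 0, "ay": 0, "az": 0, "claw": -1}, {"dx": -7, "dy": -40, "dz": -10, "ax": 0, "ay": 0, "az": 0, "claw": -1}, {"dx": -7, "dy": -40, "dz": -10, "ax": 0, "ay": 0, "az": 0, "claw": -1}, {"dx": -7, "dy": -40, "dz": -10, "ax": 0, "ay": 0, "az": 0, "claw": -1}, {"dx": 0, "dy": -10, "dz": 0, "ax": 0, "ay": 0, "az": 0, "claw": -1}, {"dx": 0, "dy": 0, "dz": 0, "ax": 0, "ay": 0, "az": 0, "claw": -1}, {"dx": 0, "dy": 0, "dz": 0, "ax": 0, "ay": 0, "az": 0, "claw": -1}]}}

```text
clock: 4.03
ee_pos: [0.4267, -0.3004, 0.2872]
tcp_rot: [0.14, 0.99, -0.0, 0.0]
ft_force: [-0.5, -0.1, -0.4]
finger_gap: 1.003
grasp_force: 0.0
```

```bash
python3 snap.py w3; python3 -c "
import cv2,numpy as np
I=[cv2.imread(f'pics/w{i}.png') for i in (1,2,3)]
a=np.vstack([np.hstack([cv2.resize(I[0],(400,300),interpolation=3),cv2.resize(I[1],(400,300),interpolation=3)]),np.hstack([cv2.resize(I[2],(400,300),interpolation=3),np.zeros((300,400,3),'u1')])])
cv2.imwrite('pics/c1.png',a)"
```

```text
4.025 [ 0.4267 -0.3004  0.2872] [ 1.395e-01  9.902e-01 -1.000e-04  4.000e-04] [-0.846 -0.015  1.67   0.     1.486 -2.136]
```

View pics/c1.png

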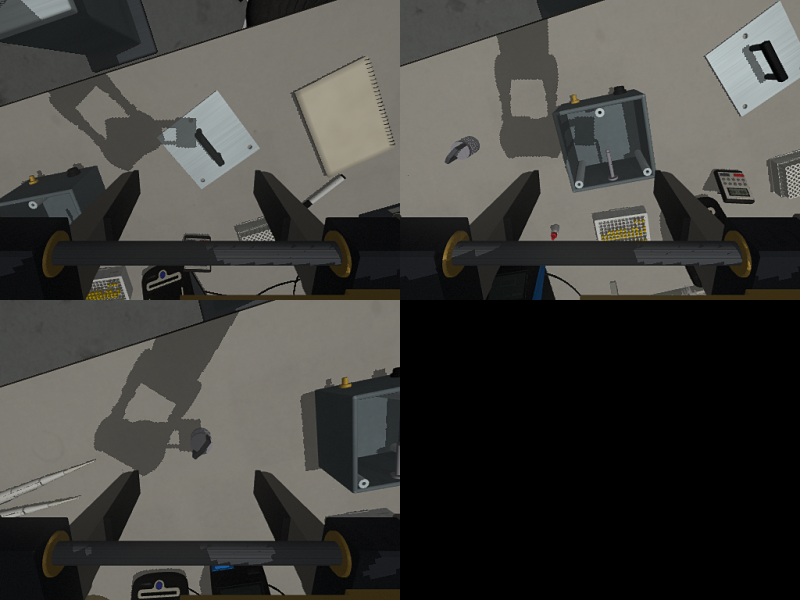

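The composite has the cover at (210,140) in the top-left panel, the housing with its three bosses and hook at (605,140) in the top-right, and the cartridge at (200,443) in the bottom-left. I'll zoom in on all of them in one picture.

```bash
python3 -c "
import cv2,numpy as np
I={i:cv2.imread(f'pics/w{i}.png') for i in (1,2,3)}
def z(i,x,y,w,h,s):
    a=cv2.resize(I[i][y:y+h,x:x+w],(w*s,h*s),interpolation=2)
    return a
c=np.zeros((600,800,3),'u1')
c[:280,:280]=z(1,200,110,140,140,2)
a=z(2,195,105,135,150,3);c[:450,290:695]=a
a=z(3,225,150,70,50,4);c[285:485,:280]=a
a=z(2,385,0,127,75,2);c[450:600,540:794]=a
cv2.imwrite('pics/c2.png',c)"
```

```text
(no output)
```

View pics/c2.png

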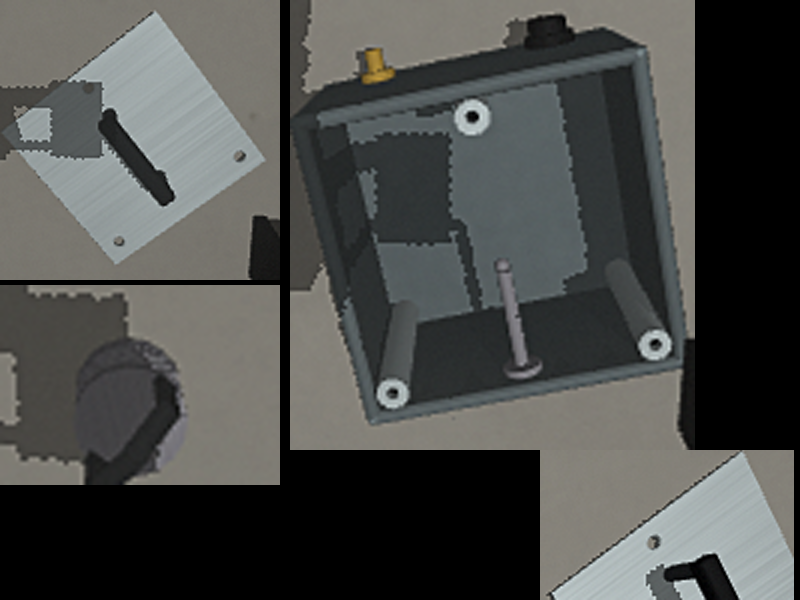

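Pixel positions read from the zoom:
- **Cover (w1):** hole0 (244.5,154), hole1 (319.5,188), hole2 (259.5,231).
- **Bosses (w2):** thread0 (255.7,144), thread1 (316.7,220), thread2 (229.3,236).
- **Cartridge (w3):** the dark bail runs diagonally near (257,176).

Next I'll fit the poses.

```bash
cat > fit.py <<'E'
from h import *
from scipy.optimize import minimize
L=lambda n:P("wrist",json.load(open(n+'.json')))
M=np.array([[-62,0],[62,64],[62,-64]])/1000
def kab(W):
    a=M-M.mean(0);b=W-W.mean(0);th=np.arctan2((a[:,0]*b[:,1]-a[:,1]*b[:,0]).sum(),(a*b).sum())
    c,s=np.cos(th),np.sin(th);t=W.mean(0)-np.array([[c,-s],[s,c]])@M.mean(0)
    return t,th,np.linalg.norm(W-(M@np.array([[c,s],[-s,c]])+t),axis=1)*1e3
def planefit(cam,uv,z): return kab(np.array([ray(cam,p,z)[:2] for p in uv]))
def bailpts(n=25):
    # outline of bail (strap centre lines, widened)
    seg=[((-18,44),(-18,72)),((-18,72),(0,82)),((0,82),(18,72)),((18,72),(18,44))]
    out=[]
    for (y0,z0),(y1,z1) in seg:
        for k in np.linspace(0,1,n):
            for x in(-4,-2,0,2,4):
                for q in (-1.5,1.5): out.append((x,y0+(y1-y0)*k+(q if y0==y1 else 0),z0+(z1-z0)*k+(0 if y0==y1 else q)))
    return np.array(out)/1000
B=bailpts()
def place(x,y,th,pts):
    c,s=np.cos(th),np.sin(th);return pts@np.array([[c,s,0],[-s,c,0],[0,0,1]])+[x,y,0]
E
python3 - <<'E'
from fit import *
print("housing",planefit(L('w2'),[(255.7,144),(316.7,220),(229.3,236)],.112))
print("cover",planefit(L('w1'),[(244.5,154),(319.5,188),(259.5,231)],.005))
print("hole0 by w2",ray(L('w2'),(442,46),.005))
im=cv2.cvtColor(cv2.imread('pics/w3.png'),6);reg=np.zeros_like(im,bool);reg[165:205,240:275]=1
print(np.histogram(im[reg],bins=range(0,200,15)))
m=((im<42)&reg).astype('u1')
def mask(p):
    o=np.zeros_like(m);uv=np.round(proj(cam,place(*p,B))).astype(int)
    ok=(uv[:,0]>=0)&(uv[:,0]<512)&(uv[:,1]>=0)&(uv[:,1]<384);o[uv[ok,1],uv[ok,0]]=1
    return o
cam=L('w3')
best=[]
def cost(p):
    o=mask(p);return 1-(o&m).sum()/max(1,(o|m).sum())
for th in np.arange(-90,90,6):
    for dx in range(-16,17,4):
        for dy in range(-16,17,4):
            p=(.47+dx/1e3,-.304+dy/1e3,np.radians(th));best.append((cost(p),p))
best.sort();rs=[]
for c,p in best[:12]:
    r=minimize(cost,p,method='Nelder-Mead',options=dict(initial_simplex=np.array(p)+np.array([[0,0,0],[.004,0,0],[0,.004,0],[0,0,.1]])));rs.append((r.fun,r.x))
rs.sort(key=lambda a:a[0])
for f,x in rs[:4]: print(round(f,3),x.round(4),np.degrees(x[2]).round(1))
E
```

```text
housing (array([ 0.51923018, -0.00452118]), np.float64(-0.08039772301399033), array([0.12165936, 0.15087078, 0.21169149]))
cover (array([0.46680463, 0.33444085]), np.float64(0.37770300894316744), array([0.49752832, 0.55243539, 0.51190767]))
hole0 by w2 [0.40915546 0.31175432 0.005     ]
(array([  0,  21, 219,  93, 559,  26,  19,  30, 429,   4,   0,   0,   0]), array([  0,  15,  30,  45,  60,  75,  90, 105, 120, 135, 150, 165, 180,
       195]))
0.261 [ 0.4638 -0.3036  0.6001] 34.4
0.261 [ 0.4639 -0.3038  0.591 ] 33.9
0.265 [ 0.464  -0.3037  0.5978] 34.2
0.266 [ 0.4639 -0.3037  0.6046] 34.6
```

Emit:
{"api": "play_rows", "payload": {"deltas": [{"dx": 3, "dy": 0, "dz": -7, "ax": 0, "ay": 0, "az": -0.174, "claw": -1}, {"dx": 3, "dy": 0, "dz": -7, "ax": 0, "ay": 0, "az": -0.174, "claw": -1}, {"dx": 3, "dy": 0, "dz": -7, "ax": 0, "ay": 0, "az": -0.174, "claw": -1}, {"dx": 3, "dy": 0, "dz": -7, "ax": 0, "ay": 0, "az": -0.174, "claw": -1}, {"dx": 3, "dy": 0, "dz": -7, "ax": 0, "ay": 0, "az": -0.174, "claw": -1}, {"dx": 3, "dy": 0, "dz": -7, "ax": 0, "ay": 0, "az": -0.174, "claw": -1}, {"dx": 3, "dy": 0, "dz": -7, "ax": 0, "ay": 0, "az": -0.174, "claw": -1}, {"dx": 3, "dy": 0, "dz": -7, "ax": 0, "ay": 0, "az": -0.174, "claw": -1}, {"dx": 3, "dy": 0, "dz": -7, "ax": 0, "ay": 0, "az": -0.174, "claw": -1}, {"dx": 3, "dy": 0, "dz": -7, "ax": 0, "ay": 0, "az": -0.174, "claw": -1}, {"dx": 3, "dy": -1, "dz": -7, "ax": 0, "ay": 0, "az": -0.174, "claw": -1}, {"dx": 3, "dy": -1, "dz": -7, "ax": 0, "ay": 0, "az": -0.174, "claw": -1}, {"dx": 1, "dy": -1, "dz": -3, "ax": 0, "ay": 0, "az": -0.174, "claw": -1}, {"dx": 0, "dy": 0, "dz": 0, "ax": 0, "ay": 0, "az": 0, "claw": -1}, {"dx": 0, "dy": 0, "dz": 0, "ax": 0, "ay": 0, "az": 0, "claw": -1}]}}

```text
clock: 5.95
ee_pos: [0.4632, -0.3043, 0.2001]
tcp_rot: [0.955, 0.296, 0.0, 0.0]
ft_force: [0.1, -0.3, 0.6]
finger_gap: 1.002
grasp_force: 0.0
```

```bash
python3 snap.py w4; cat > cart.py <<'E'
from fit import *
import sys
n=sys.argv[1];o=json.load(open(n+'.json'));cam=L(n);im=cv2.cvtColor(cv2.imread(f'pics/{n}.png'),6)
x0=np.array([.464,-.3037,.596])
uv=proj(cam,place(*x0,B));a=uv.min(0).astype(int)-14;b=uv.max(0).astype(int)+14;print(a,b)
reg=np.zeros_like(im,bool);reg[a[1]:b[1],a[0]:b[0]]=1
print(np.histogram(im[reg],bins=range(0,200,15))[0])
T=int(sys.argv[2]);m=((im<T)&reg).astype('u1')
m=(m*255)
def hull(p):
    o=np.zeros_like(m)
    seg=[((-18,44),(-18,71)),((-18,71),(0,82)),((0,82),(18,71)),((18,71),(18,44))]
    for (y0,z0),(y1,z1) in seg:
        q=[(x,y+e*(y0==y1),z+e*(y0!=y1)) for (y,z) in((y0,z0),(y1,z1)) for x in(-4,4) for e in(-2,2)]
        u=proj(cam,place(*p,np.array(q)/1e3));cv2.fillConvexPoly(o,np.round(cv2.convexHull(u.astype('f4'))*16).astype(int),255,cv2.LINE_AA,4)
    return o
mf=m/255.
def cost(p):
    o=hull(p)/255.;return np.abs(o-mf)[reg].sum()/mf.sum()
rs=[]
for dt in(-.3,0,.3):
  for dx in(-.004,.004):
    p=x0+[dx,0,dt];r=minimize(cost,p,method='Nelder-Mead',options=dict(initial_simplex=p+np.array([[0,0,0],[.005,0,0],[0,.005,0],[0,0,.15]])));rs.append((r.fun,r.x))
rs.sort(key=lambda a:a[0])
for f,x in rs[:3]: print(round(f,3),x.round(4),np.degrees(x[2]).round(1))
best=rs[0][1]
v=cv2.imread(f'pics/{n}.png');cs,_=cv2.findContours((hull(best)>127).astype('u1'),1,1)
big=cv2.resize(v[a[1]-15:b[1]+15,a[0]-15:b[0]+15],None,fx=4,fy=4,interpolation=0)
for c in cs: cv2.polylines(big,[((c-(a-15)+.5)*4).astype(int)],True,(0,0,255))
cv2.imwrite(f'pics/{n}c.png',big[:600,:800]);print(big.shape)
E
python3 cart.py w4 42
```

```text
5.95 [ 0.4632 -0.3043  0.2001] [9.551e-01 2.962e-01 2.000e-04 3.000e-04] [-0.799  0.13   1.692  0.     1.319  0.17 ]
[218 154] [286 201]
[   0   17  314  113 1668   56   17  175  821   15    0    0    0]
0.609 [ 0.4639 -0.3036  0.5998] 34.4
0.612 [ 0.4641 -0.3037  0.6118] 35.1
0.613 [ 0.464  -0.3038  0.6087] 34.9
(308, 392, 3)
```

View pics/w4c.png

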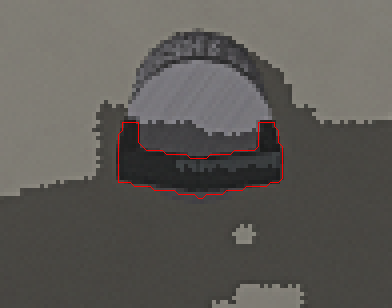

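The overlay shows the model outline on the bail (crop about (120–280, 120–200)) fitting to within a pixel. Now I'll descend and grip.

Emit:
{"api": "play_rows", "payload": {"deltas": [{"dx": 1, "dy": 1, "dz": -30, "ax": 0, "ay": 0, "az": 0, "claw": -1}, {"dx": 0, "dy": 0, "dz": -30, "ax": 0, "ay": 0, "az": 0, "claw": -1}, {"dx": 0, "dy": 0, "dz": -30, "ax": 0, "ay": 0, "az": 0, "claw": -1}, {"dx": 0, "dy": 0, "dz": -26, "ax": 0, "ay": 0, "az": 0, "claw": -1}, {"dx": 0, "dy": 0, "dz": -20, "ax": 0, "ay": 0, "az": 0, "claw": -1}, {"dx": 0, "dy": 0, "dz": 0, "ax": 0, "ay": 0, "az": 0, "claw": -1}, {"dx": 0, "dy": 0, "dz": 0, "ax": 0, "ay": 0, "az": 0, "claw": 1}, {"dx": 0, "dy": 0, "dz": 0, "ax": 0, "ay": 0, "az": 0, "claw": 1}, {"dx": 0, "dy": 0, "dz": 0, "ax": 0, "ay": 0, "az": 0, "claw": 1}, {"dx": 0, "dy": 0, "dz": 0, "ax": 0, "ay": 0, "az": 0, "claw": 1}, {"dx": 0, "dy": 0, "dz": 0, "ax": 0, "ay": 0, "az": 0, "claw": 1}, {"dx": 0, "dy": 0, "dz": 0, "ax": 0, "ay": 0, "az": 0, "claw": 1}]}}

```text
clock: 7.5
ee_pos: [0.464, -0.3038, 0.0637]
tcp_rot: [0.956, 0.294, 0.0, 0.0]
ft_force: [-0.2, -0.2, -0.2]
finger_gap: 0.435
grasp_force: 30.0
```

Emit:
{"api": "play_rows", "payload": {"deltas": [{"dx": 0, "dy": 0, "dz": 25, "ax": 0, "ay": 0, "az": 0, "claw": 1}, {"dx": 0, "dy": 0, "dz": 40, "ax": 0, "ay": 0, "az": 0, "claw": 1}, {"dx": 0, "dy": 0, "dz": 45, "ax": 0, "ay": 0, "az": 0, "claw": 1}, {"dx": 0, "dy": 0, "dz": 45, "ax": 0, "ay": 0, "az": 0, "claw": 1}, {"dx": 2, "dy": 25, "dz": 0, "ax": 0, "ay": 0, "az": -0.075, "claw": 1}, {"dx": 4, "dy": 36, "dz": 0, "ax": 0, "ay": 0, "az": -0.075, "claw": 1}, {"dx": 4, "dy": 36, "dz": 0, "ax": 0, "ay": 0, "az": -0.075, "claw": 1}, {"dx": 4, "dy": 36, "dz": 0, "ax": 0, "ay": 0, "az": -0.075, "claw": 1}, {"dx": 4, "dy": 36, "dz": 0, "ax": 0, "ay": 0, "az": -0.075, "claw": 1}, {"dx": 4, "dy": 36, "dz": 0, "ax": 0, "ay": 0, "az": -0.075, "claw": 1}, {"dx": 4, "dy": 36, "dz": 0, "ax": 0, "ay": 0, "az": -0.075, "claw": 1}, {"dx": 3, "dy": 36, "dz": 0, "ax": 0, "ay": 0, "az": -0.075, "claw": 1}, {"dx": 2, "dy": 24, "dz": 0, "ax": 0, "ay": 0, "az": -0.077, "claw": 1}, {"dx": 0, "dy": 0, "dz": 0, "ax": 0, "ay": 0, "az": 0, "claw": 1}, {"dx": 0, "dy": 0, "dz": 0, "ax": 0, "ay": 0, "az": 0, "claw": 1}]}}

```text
clock: 9.38
ee_pos: [0.4948, -0.0032, 0.2184]
tcp_rot: [0.999, -0.039, -0.0, 0.0]
ft_force: [-0.4, -0.5, -1.4]
finger_gap: 0.431
grasp_force: 30.0
```

```bash
python3 snap.py w5; python3 - <<'E'
from fit import *
# refine housing from fixed cameras: predicted boss pixel positions vs. measured bright blobs
o=json.load(open('w5.json'))
H=(np.array([.51923,-.00452]),-.0804)
c,s=np.cos(H[1]),np.sin(H[1]);X=np.c_[M@np.array([[c,s],[-s,c]])+H[0],[.112]*3]
# housing corners too
q=o['tcp_rot'];print("yaw tool y",2*np.degrees(np.arctan2(q[1],q[0]))-90,"target",np.degrees(H[1])-90)
d=(np.array(o['ee_pos'][:2])-H[0]);print("tcp in housing",(np.array([[c,s],[-s,c]])@d*1e3).round(1))
for n in("scene","side"):
    im=env.capture(n);save(f"pics/{n}5.png",im);print(n,proj(P(n),X).round(1).tolist())
    uv=proj(P(n),X)
    g=im.min(2)
    for u in uv:
        x,y=np.round(u).astype(int);r=g[y-7:y+8,x-7:x+8].astype(float);w=np.clip(r-125,0,None);yy,xx=np.mgrid[-7:8,-7:8]
        print("  blob off",((w*xx).sum()/w.sum()+x-u[0]).round(2),((w*yy).sum()/w.sum()+y-u[1]).round(2),(w>0).sum()) if w.sum() else print('none')
E
```

```text
9.375 [ 0.4948 -0.0032  0.2184] [ 9.992e-01 -3.920e-02 -2.000e-04  2.000e-04] [-0.251 -0.041  1.832 -0.     1.351  1.398]
yaw tool y -94.48897014231008 target -94.60658067285182
tcp in housing [-24.5  -0.7]
scene [[226.7, 208.4], [249.9, 185.9], [274.3, 204.7]]
  blob off -0.5 0.03 16
  blob off 1.04 -0.88 26
  blob off 1.7 -2.4 59
side [[205.0, 191.0], [246.8, 184.2], [244.8, 200.9]]
  blob off -3.1 -1.22 132
  blob off 1.18 -2.14 179
  blob off 1.34 -2.26 119
```

Emit:
{"api": "play_rows", "payload": {"deltas": [{"dx": 0.5, "dy": 0.6, "dz": -26, "ax": 0, "ay": 0, "az": 0, "claw": 1}, {"dx": 0, "dy": 0, "dz": -30, "ax": 0, "ay": 0, "az": 0, "claw": 1}, {"dx": 0, "dy": 0, "dz": -30, "ax": 0, "ay": 0, "az": 0, "claw": 1}, {"dx": 0, "dy": 0, "dz": -20, "ax": 0, "ay": 0, "az": 0, "claw": 1}, {"dx": 0, "dy": 0, "dz": -10, "ax": 0, "ay": 0, "az": 0, "claw": 1}, {"dx": 0, "dy": 0, "dz": 0, "ax": 0, "ay": 0, "az": 0, "claw": 1}, {"dx": 0, "dy": 0, "dz": 0, "ax": 0, "ay": 0, "az": 0, "claw": 1}]}}

```text
clock: 10.4
ee_pos: [0.4962, -0.0024, 0.1036]
tcp_rot: [0.999, -0.04, 0.001, 0.0]
ft_force: [0.0, -1.3, -1.8]
finger_gap: 0.43
grasp_force: 30.0
```

Emit:
{"api": "play_rows", "payload": {"deltas": [{"dx": 11, "dy": -0.9, "dz": 0, "ax": 0, "ay": 0, "az": 0, "claw": 1}, {"dx": 12, "dy": -1, "dz": 0, "ax": 0, "ay": 0, "az": 0, "claw": 1}, {"dx": 12, "dy": -1, "dz": 0, "ax": 0, "ay": 0, "az": 0, "claw": 1}, {"dx": 12, "dy": -1, "dz": 0, "ax": 0, "ay": 0, "az": 0, "claw": 1}, {"dx": 6, "dy": -0.5, "dz": 0, "ax": 0, "ay": 0, "az": 0, "claw": 1}, {"dx": 0, "dy": 0, "dz": 0, "ax": 0, "ay": 0, "az": 0, "claw": 1}, {"dx": 0, "dy": 0, "dz": -8, "ax": 0, "ay": 0, "az": 0, "claw": 1}, {"dx": 0, "dy": 0, "dz": -6, "ax": 0, "ay": 0, "az": 0, "claw": 1}, {"dx": 0, "dy": 0, "dz": -3, "ax": 0, "ay": 0, "az": 0, "claw": 1}, {"dx": 0, "dy": 0, "dz": 0, "ax": 0, "ay": 0, "az": 0, "claw": 1}, {"dx": 0, "dy": 0, "dz": 0, "ax": 0, "ay": 0, "az": 0, "claw": 1}]}}

```text
clock: 11.78
ee_pos: [0.5486, -0.0065, 0.0858]
tcp_rot: [0.999, -0.04, 0.0, 0.0]
ft_force: [0.4, 0.1, -2.6]
finger_gap: 0.433
grasp_force: 30.0
```

Emit:
{"api": "play_rows", "payload": {"deltas": [{"dx": 0, "dy": 0, "dz": -2, "ax": 0, "ay": 0, "az": 0, "claw": 1}, {"dx": 0, "dy": 0, "dz": 0, "ax": 0, "ay": 0, "az": 0, "claw": 1}, {"dx": 0, "dy": 0, "dz": 0, "ax": 0, "ay": 0, "az": 0, "claw": 1}]}}

```text
clock: 12.15
ee_pos: [0.5487, -0.0066, 0.0838]
tcp_rot: [0.999, -0.04, 0.0, 0.0]
ft_force: [0.4, 0.4, -0.1]
finger_gap: 0.428
grasp_force: 30.0
```

Emit:
{"api": "play_rows", "payload": {"deltas": [{"dx": 0, "dy": 0, "dz": -0.5, "ax": 0, "ay": 0, "az": 0, "claw": 1}, {"dx": 0, "dy": 0, "dz": 0, "ax": 0, "ay": 0, "az": 0, "claw": 1}, {"dx": 0, "dy": 0, "dz": 0, "ax": 0, "ay": 0, "az": 0, "claw": 0}, {"dx": 0, "dy": 0, "dz": 0, "ax": 0, "ay": 0, "az": 0, "claw": -0.2}, {"dx": 0, "dy": 0, "dz": 0, "ax": 0, "ay": 0, "az": 0, "claw": -0.4}, {"dx": 0, "dy": 0, "dz": 0, "ax": 0, "ay": 0, "az": 0, "claw": -0.4}, {"dx": 0, "dy": 0, "dz": 0, "ax": 0, "ay": 0, "az": 0, "claw": -0.4}]}}

```text
clock: 13.02
ee_pos: [0.5484, -0.0065, 0.0831]
tcp_rot: [0.999, -0.04, -0.0, 0.0]
ft_force: [0.1, 0.1, -0.3]
finger_gap: 0.699
grasp_force: 0.0
```

Emit:
{"api": "play_rows", "payload": {"deltas": [{"dx": 0, "dy": 0, "dz": 10, "ax": 0, "ay": 0, "az": 0, "claw": -0.4}, {"dx": 0, "dy": 0, "dz": 20, "ax": 0, "ay": 0, "az": 0, "claw": -0.4}, {"dx": 0, "dy": 0, "dz": 30, "ax": 0, "ay": 0, "az": 0, "claw": -0.4}, {"dx": 0, "dy": 0, "dz": 40, "ax": 0, "ay": 0, "az": 0, "claw": -0.4}, {"dx": 0, "dy": 0, "dz": 40, "ax": 0, "ay": 0, "az": 0, "claw": -1}, {"dx": 0, "dy": 0, "dz": 20, "ax": 0, "ay": 0, "az": 0, "claw": -1}, {"dx": 0, "dy": 0, "dz": 0, "ax": 0, "ay": 0, "az": 0, "claw": -1}, {"dx": 0, "dy": 0, "dz": 0, "ax": 0, "ay": 0, "az": 0, "claw": -1}]}}

```text
clock: 14.02
ee_pos: [0.5478, -0.0063, 0.2421]
tcp_rot: [0.999, -0.04, -0.001, -0.0]
ft_force: [-0.2, -0.1, -0.4]
finger_gap: 1.0
grasp_force: 0.0
```

```bash
python3 snap.py w6; python3 - <<'E'
from fit import *
v=cv2.imread('pics/w6.png');cam=L('w6')
c,s=np.cos(-.0804),np.sin(-.0804)
pts=place(.5192+.0296*c,-.0045+.0296*s,-.0804,np.array([[0,-20,44],[0,-20,70],[0,0,84],[0,20,70],[0,20,44]])/1e3+[0,0,.0195])
big=cv2.resize(v,None,fx=1.5,fy=1.5,interpolation=2)
u=proj(cam,pts);print(u.round())
cv2.polylines(big,[(u*1.5).astype(int)],False,(0,0,255))
cv2.imwrite('pics/w6b.png',big)
E
```

```text
14.025 [ 0.5478 -0.0063  0.2421] [ 9.992e-01 -3.960e-02 -8.000e-04 -2.000e-04] [-0.232  0.082  1.659  0.     1.402  1.418]
[[270. 167.]
 [271. 173.]
 [252. 176.]
 [233. 173.]
 [235. 167.]]
```

View pics/w6b.png

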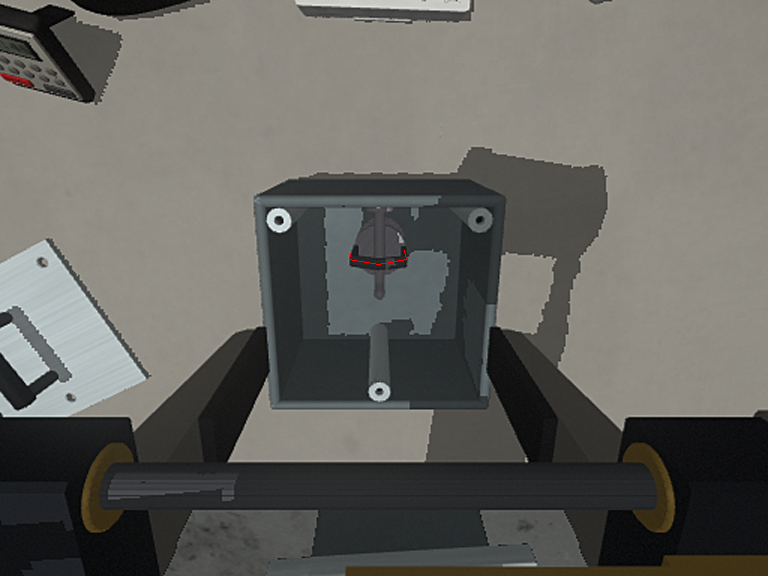

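The picture shows the cartridge's bail on the bar at (378,258), matching the predicted outline, so it hangs free. The bosses are at (279,220), (481,220) and (379,392) in the enlarged image. On to the cover.

Emit:
{"api": "play_rows", "payload": {"deltas": [{"dx": -6, "dy": 26, "dz": 0, "ax": 0, "ay": 0, "az": 0.05, "claw": -1}, {"dx": -9, "dy": 38, "dz": 0, "ax": 0, "ay": 0, "az": 0.05, "claw": -1}, {"dx": -9, "dy": 38, "dz": 0, "ax": 0, "ay": 0, "az": 0.05, "claw": -1}, {"dx": -9, "dy": 38, "dz": 0, "ax": 0, "ay": 0, "az": 0.05, "claw": -1}, {"dx": -9, "dy": 38, "dz": 0, "ax": 0, "ay": 0, "az": 0.05, "claw": -1}, {"dx": -9, "dy": 38, "dz": 0, "ax": 0, "ay": 0, "az": 0.05, "claw": -1}, {"dx": -9, "dy": 38, "dz": 0, "ax": 0, "ay": 0, "az": 0.05, "claw": -1}, {"dx": -9, "dy": 38, "dz": 0, "ax": 0, "ay": 0, "az": 0.05, "claw": -1}, {"dx": -9, "dy": 38, "dz": 0, "ax": 0, "ay": 0, "az": 0.056, "claw": -1}, {"dx": -3, "dy": 11, "dz": 0, "ax": 0, "ay": 0, "az": 0, "claw": -1}, {"dx": 0, "dy": 0, "dz": 0, "ax": 0, "ay": 0, "az": 0, "claw": -1}, {"dx": 0, "dy": 0, "dz": 0, "ax": 0, "ay": 0, "az": 0, "claw": -1}]}}

```text
clock: 15.58
ee_pos: [0.4677, 0.3334, 0.2427]
tcp_rot: [0.982, 0.187, -0.0, 0.0]
ft_force: [0.2, -0.3, 0.7]
finger_gap: 1.002
grasp_force: 0.0
```

```bash
python3 snap.py w7; cat > ref.py <<'E'
from fit import *
def world(t,th,z): return np.c_[M@np.array([[np.cos(th),np.sin(th)],[-np.sin(th),np.cos(th)]])+t,[z]*3]
def blobs(n,uv,bright,r=9):
    g=cv2.cvtColor(cv2.imread(f'pics/{n}.png'),6).astype(float);out=[]
    for u in uv:
        u=np.array(u,float)
        for _ in range(6):
            x,y=np.round(u).astype(int);p=g[y-r:y+r+1,x-r:x+r+1];yy,xx=np.mgrid[-r:r+1,-r:r+1]
            if bright: w=np.clip(p-np.percentile(p,100)*.72,0,None)   # white ring
            else: w=np.clip(np.median(p)*.8-p,0,None)
            w=w*((xx**2+yy**2)<=r*r)
            u=np.array([x+(w*xx).sum()/w.sum(),y+(w*yy).sum()/w.sum()])
        out.append(u)
    return np.array(out)
E
python3 - <<'E'
from ref import *
for n,uv in(("w2",[(255.7,144),(316.7,220),(229.3,236)]),("w6",np.array([(379,392),(279,220),(481,220)])/1.5)):
    b=blobs(n,uv,1);print(n,b.round(1).tolist(),planefit(L(n),b,.112))
b=blobs("w1",[(244.5,154),(319.5,188),(259.5,231)],0,5);print("w1",b.round(1).tolist(),planefit(L('w1'),b,.005))
uv=proj(L('w7'),world(np.array([.4668,.3344]),.3777,.005));b=blobs("w7",uv,0,5);print("w7",uv.round(1).tolist(),b.round(1).tolist(),planefit(L('w7'),b,.005))
E
```

```text
15.575 [0.4677 0.3334 0.2427] [ 9.824e-01  1.865e-01 -3.000e-04  3.000e-04] [ 4.090e-01  1.500e-01  1.584e+00 -1.000e-03  1.408e+00  1.605e+00]
w2 [[255.3, 143.7], [316.5, 219.6], [228.7, 236.0]] (array([ 0.52082389, -0.00593967]), np.float64(-0.0790328853178084), array([0.0726705 , 0.15621955, 0.18376286]))
w6 [[252.4, 260.8], [185.4, 146.4], [319.6, 146.3]] (array([ 0.5190185 , -0.00432713]), np.float64(-0.07927907318223308), array([0.04390927, 0.0615721 , 0.05653302]))
w1 [[244.2, 153.4], [320.2, 188.1], [259.4, 231.0]] (array([0.4686285 , 0.33378251]), np.float64(0.37447004027781194), array([0.87242858, 0.49610184, 0.84670355]))
w7 [[251.1, 201.1], [200.3, 109.5], [301.3, 109.2]] [[253.2, 195.7], [199.1, 109.4], [301.3, 109.0]] (array([0.46971604, 0.33461266]), np.float64(0.39537862714746047), array([5.27683103, 1.99749093, 3.66874887]))
```

```bash
python3 - <<'E'
from ref import *
g=cv2.cvtColor(cv2.imread('pics/w7.png'),6);print(g[188:214,238:266])
b=blobs("w7",[(199.1,109.4),(301.3,109)],0,5)
W=np.array([ray(L('w7'),p,.005)[:2] for p in b]);d=W[0]-W[1];th=np.arctan2(d[1],d[0])-np.pi/2
print(np.linalg.norm(d),th,W.mean(0)-.062*np.array([np.cos(th),np.sin(th)]))
print(proj(L('w7'),[[.4668,.3344,.052]]))
E
```

```text
[[156 156 163 170  91  85  92  75  33  33  32  35  34  35  33  34  35  32
   25  70  89  86  88  86  86  86  88  86]
 [161 160 166 176  93  87  92  77  33  33  33  35  32  34  34  31  35  31
   27  71  91  90  88  88  90  88  89  89]
 [156 160 166  90  81  88  92  74  33  33  34  36  35  33  34  33  34  31
   24  71  91  89  87  88  88  88  88  89]
 [154 156 165  85  81  86  89  74  33  33  35  35  36  35  33  33  35  31
   27  71  90  87  86  85  85  85  84  86]
 [153 155 164  84  82  86  89  72  31  33  35  35  33  33  32  34  32  31
   26  69  88  87  85  85  86  86  85  86]
 [158 160 168  87  84  88  89  74  32  31  36  34  35  34  33  33  35  30
   26  71  90  86  86  87  85  87  85  85]
 [156 158 167  85  81  82  84  92  35  30  33  34  35  33  35  33  33  32
   26  67  84  80  77  81  81  78  79  80]
 [156 157 164  79  72  71 168  95  30  29  36  32  35  34  36  31  33  32
   22  60  75 164 169  82  69 161 168  81]
 [159 160 162 163 165 166 170 179  52  27  34  34  33  34  33  35  33  31
   19 128 168 166 164 163 162 164 163 163]
 [155 156 155 157 157 156 157 172  43  21  30  
[... 1335 characters left out ...]
 156 155 153 154 154]
 [156 156 156 156 156 155 156 154 156 155 155 155 155 154 154 156 155 154
  154 153 153 154 152 153 152 153 151 152]
 [158 157 157 158 158 156 158 158 156 157 156 157 157 157 156 156 157 155
  156 156 155 157 154 154 155 154 154 154]
 [159 158 159 159 159 158 159 160 160 158 158 159 158 157 159 158 159 158
  158 157 158 158 158 159 159 157 158 157]
 [149 149 150 150 149 148 150 149 149 150 151 150 148 149 149 148 149 150
  149 148 148 148 148 149 148 149 148 148]
 [113 114 113 114 111 112 114 111 114 115 113 116 112 112 113 112 113 114
  114 113 113 112 112 111 113 113 113 113]]
0.1295508606152983 0.37863413583879924 [0.46672919 0.33509756]
[[250.88770468 165.72366616]]
```

Emit:
{"api": "play_rows", "payload": {"deltas": [{"dx": -0.9, "dy": 1.2, "dz": -35, "ax": 0, "ay": 0, "az": 0, "claw": -1}, {"dx": 0, "dy": 0, "dz": -40, "ax": 0, "ay": 0, "az": 0, "claw": -1}, {"dx": 0, "dy": 0, "dz": -40, "ax": 0, "ay": 0, "az": 0, "claw": -1}, {"dx": 0, "dy": 0, "dz": -35, "ax": 0, "ay": 0, "az": 0, "claw": -1}, {"dx": 0, "dy": 0, "dz": -30, "ax": 0, "ay": 0, "az": 0, "claw": -0.5}, {"dx": 0, "dy": 0, "dz": -20, "ax": 0, "ay": 0, "az": 0, "claw": -0.3}, {"dx": 0, "dy": 0, "dz": 0, "ax": 0, "ay": 0, "az": 0, "claw": 0}, {"dx": 0, "dy": 0, "dz": 0, "ax": 0, "ay": 0, "az": 0, "claw": 0.5}, {"dx": 0, "dy": 0, "dz": 0, "ax": 0, "ay": 0, "az": 0, "claw": 1}, {"dx": 0, "dy": 0, "dz": 0, "ax": 0, "ay": 0, "az": 0, "claw": 1}, {"dx": 0, "dy": 0, "dz": 0, "ax": 0, "ay": 0, "az": 0, "claw": 1}, {"dx": 0, "dy": 0, "dz": 0, "ax": 0, "ay": 0, "az": 0, "claw": 1}, {"dx": 0, "dy": 0, "dz": 0, "ax": 0, "ay": 0, "az": 0, "claw": 1}]}}

```text
clock: 17.25
ee_pos: [0.4668, 0.3355, 0.0433]
tcp_rot: [0.982, 0.187, 0.0, 0.0]
ft_force: [1.1, -1.7, 2.0]
finger_gap: 0.149
grasp_force: 30.0
```

```bash
python3 snap.py w8
```

```text
17.25 [0.4668 0.3355 0.0433] [9.823e-01 1.873e-01 1.000e-04 2.000e-04] [ 4.130e-01  3.770e-01  1.735e+00 -1.000e-03  1.029e+00  1.608e+00]
```

```bash
python3 - <<'E'
from ref import *
o=json.load(open('w8.json'));cam=L('w8')
q=o['tcp_rot'];th=2*np.arctan2(q[1],q[0]);t=np.array(o['ee_pos'][:2])
uv=proj(cam,world(t,th,.005))[1:]
g=cv2.cvtColor(cv2.imread('pics/w8.png'),6)
for u in uv:
    x,y=np.round(u).astype(int);print(u.round(1),(x-12,y-10));print(g[y-10:y+11,x-12:x+13])
E
```

```text
[151.2 126.7] (np.int64(139), np.int64(117))
[[163 163 164 163 164 163 163 163 163 163 164 165 164 163 165 164 164 163
  164 164 164 165 164 163 163]
 [165 164 164 164 164 165 164 165 164 166 164 166 164 165 164 164 163 164
  164 164 164 164 163 164 164]
 [169 167 168 168 169 168 170 171 174 175 176 177 177 174 172 171 170 171
  169 170 170 170 169 171 170]
 [167 168 166 167 167 170 173 178 145 129 130 132 131 162 163 174 174 171
  169 169 171 169 170 169 170]
 [164 163 164 164 168 173 143 113 112 117  68  65  61 116 116 129 172 173
  168 167 166 168 167 167 167]
 [166 166 167 169 176 128 111 116  87  59  61  62  58 116 115 119 120 160
  174 170 169 170 169 169 171]
 [167 167 169 174 145 111  98  61  56 124 127  67 118 120 117 114 118 122
  163 174 172 171 171 172 171]
 [166 167 170 157 111 114  75  56  60 121 125 120 121 119 117 115 114 119
  124 174 172 171 170 169 170]
 [165 167 172 145 113 104  61  57 124 123 120 120 118 118 118 116 115 113
  120 150 173 170 170 170 170]
 [167 168 174 129 115  75  58  59 124 122 119 120 118 118 118 118 116 113
  123 129 174 173 170 170 170]
 [169
[... 2701 characters left out ...]
15 115 115 117 117 121  88  68  84 145
  142 160 159 158 158 159 159]
 [161 162 168 123  87  50 114 117 115 117 116 118 122  99  71  63 123 144
  146 161 159 159 159 160 159]
 [159 159 163 134 123 114 117 118 117 120 120 123  97  71  63 122 144 142
  153 159 160 158 158 156 158]
 [159 159 159 163 123 122 119 100 118  89  92  66  63  82 120 143 140 153
  159 156 157 156 156 155 157]
 [157 157 156 159 151 125 128 114  76  73  76  99 122 142 141 143 151 154
  154 154 154 154 154 154 153]
 [159 158 159 159 162 151 137 131 133 137 139 138 139 138 149 158 158 157
  156 156 156 156 156 156 156]
 [160 160 160 161 162 161 162 164 155 149 151 149 155 162 161 160 159 160
  159 159 158 159 157 160 157]]
```

Emit:
{"api": "play_rows", "payload": {"deltas": [{"dx": 0, "dy": 0, "dz": 10, "ax": 0, "ay": 0, "az": 0, "claw": 1}, {"dx": 0, "dy": 0, "dz": 25, "ax": 0, "ay": 0, "az": 0, "claw": 1}, {"dx": 0, "dy": 0, "dz": 35, "ax": 0, "ay": 0, "az": 0, "claw": 1}, {"dx": 0, "dy": 0, "dz": 35, "ax": 0, "ay": 0, "az": 0, "claw": 1}, {"dx": 0, "dy": 0, "dz": 35, "ax": 0, "ay": 0, "az": 0, "claw": 1}, {"dx": 0, "dy": 0, "dz": 30, "ax": 0, "ay": 0, "az": 0, "claw": 1}, {"dx": 0, "dy": 0, "dz": 16, "ax": 0, "ay": 0, "az": 0, "claw": 1}, {"dx": 0, "dy": 0, "dz": 0, "ax": 0, "ay": 0, "az": 0, "claw": 1}]}}

```text
clock: 18.3
ee_pos: [0.4668, 0.336, 0.2299]
tcp_rot: [0.982, 0.187, 0.001, -0.0]
ft_force: [-0.3, -0.1, -3.4]
finger_gap: 0.145
grasp_force: 30.0
```

Emit:
{"api": "play_rows", "payload": {"deltas": [{"dx": 3, "dy": -15, "dz": 0, "ax": 0, "ay": 0, "az": -0.02, "claw": 1}, {"dx": 4, "dy": -25, "dz": 0, "ax": 0, "ay": 0, "az": -0.036, "claw": 1}, {"dx": 4, "dy": -30, "dz": 0, "ax": 0, "ay": 0, "az": -0.04, "claw": 1}, {"dx": 5, "dy": -30, "dz": 0, "ax": 0, "ay": 0, "az": -0.04, "claw": 1}, {"dx": 5, "dy": -30, "dz": 0, "ax": 0, "ay": 0, "az": -0.04, "claw": 1}, {"dx": 5, "dy": -30, "dz": 0, "ax": 0, "ay": 0, "az": -0.04, "claw": 1}, {"dx": 5, "dy": -30, "dz": 0, "ax": 0, "ay": 0, "az": -0.04, "claw": 1}, {"dx": 5, "dy": -30, "dz": 0, "ax": 0, "ay": 0, "az": -0.04, "claw": 1}, {"dx": 4, "dy": -30, "dz": 0, "ax": 0, "ay": 0, "az": -0.04, "claw": 1}, {"dx": 4, "dy": -30, "dz": 0, "ax": 0, "ay": 0, "az": -0.04, "claw": 1}, {"dx": 4, "dy": -25, "dz": 0, "ax": 0, "ay": 0, "az": -0.04, "claw": 1}, {"dx": 3, "dy": -20, "dz": 0, "ax": 0, "ay": 0, "az": -0.03, "claw": 1}, {"dx": 2, "dy": -15.5, "dz": 0, "ax": 0, "ay": 0, "az": -0.01, "claw": 1}, {"dx": 0, "dy": 0, "dz": 0, "ax": 0, "ay": 0, "az": 0, "claw": 1}, {"dx": 0, "dy": 0, "dz": 0, "ax": 0, "ay": 0, "az": 0, "claw": 1}]}}

```text
clock: 20.18
ee_pos: [0.5192, -0.0043, 0.2287]
tcp_rot: [0.999, -0.039, -0.0, -0.0]
ft_force: [0.3, 0.2, -3.9]
finger_gap: 0.147
grasp_force: 30.0
```

```bash
python3 snap.py w9; cat > err.py <<'E'
from h import *
o=env.get_obs();q=np.array(o['tcp_rot']);r=R.from_quat(q).as_matrix()
print(o['clock'],"to go mm",((np.array([.5199,-.0050,.1703])-o['ee_pos'])*1e3).round(2),"az",(-.0792-np.arctan2(r[1,0],r[0,0])).round(4),"tool z",r[:,2].round(4),np.round(o['ft_force'],1))
E
python3 err.py
python3 - <<'E'
from ref import *
# plate level check: hole pixel positions in hand vs w8 (should be unchanged if no slip)
g8=cv2.imread('pics/w8.png');g9=cv2.imread('pics/w9.png')
for c in((150,128),(353,128)):
    T=g8[c[1]-16:c[1]+17,c[0]-16:c[0]+17]
    S=g9[c[1]-30:c[1]+31,c[0]-30:c[0]+31]
    r=cv2.matchTemplate(S,T,cv2.TM_CCOEFF_NORMED);_,v,_,l=cv2.minMaxLoc(r);print(round(v,2),l[0]-14,l[1]-14)
E
```

```text
20.175 [ 0.5192 -0.0043  0.2287] [ 9.992e-01 -3.940e-02 -4.000e-04 -3.000e-04] [-0.242  0.016  1.755  0.     1.372  1.408]
20.225 to go mm [  0.64  -0.82 -58.56] az -0.0008 tool z [-5.e-04  4.e-04 -1.e+00] [ 0.6 -0.4 -3.3]
0.96 0 0
0.52 0 1
```

Emit:
{"api": "play_rows", "payload": {"deltas": [{"dx": 0.6, "dy": -0.8, "dz": -8, "ax": 0, "ay": 0, "az": -0.001, "claw": 1}, {"dx": 0, "dy": 0, "dz": -14, "ax": 0, "ay": 0, "az": 0, "claw": 1}, {"dx": 0, "dy": 0, "dz": -14, "ax": 0, "ay": 0, "az": 0, "claw": 1}, {"dx": 0, "dy": 0, "dz": -12, "ax": 0, "ay": 0, "az": 0, "claw": 1}, {"dx": 0, "dy": 0, "dz": -7, "ax": 0, "ay": 0, "az": 0, "claw": 1}, {"dx": 0, "dy": 0, "dz": -3, "ax": 0, "ay": 0, "az": 0, "claw": 1}, {"dx": 0, "dy": 0, "dz": 0, "ax": 0, "ay": 0, "az": 0, "claw": 1}, {"dx": 0, "dy": 0, "dz": 0, "ax": 0, "ay": 0, "az": 0, "claw": 1}, {"dx": 0, "dy": 0, "dz": 0, "ax": 0, "ay": 0, "az": 0, "claw": 1}]}}

```text
clock: 21.35
ee_pos: [0.5204, -0.0057, 0.1716]
tcp_rot: [0.999, -0.04, 0.0, 0.0]
ft_force: [-0.1, -0.0, -3.4]
finger_gap: 0.147
grasp_force: 30.0
```

```bash
python3 err.py; python3 snap.py w10; python3 - <<'E'
from ref import *
cam=L('w10');H=(np.array([.5199,-.005]),-.0792)
g=cv2.cvtColor(cv2.imread('pics/w10.png'),6)
print("hole top/bottom/thread px");W=lambda z:proj(cam,world(*H,z)).round(1).tolist()
print(W(.132),W(.127),W(.112))
# through-hole look: brightness patch at hole1
for c in((150,128),(353,128)):
    print(g[c[1]-10:c[1]+11,c[0]-11:c[0]+12])
E
```

```text
21.35 to go mm [-0.51  0.69 -1.26] az 0.001 tool z [ 9.e-04 -2.e-04 -1.e+00] [-0.1 -0.  -3.4]
21.35 [ 0.5204 -0.0057  0.1716] [ 9.992e-01 -4.010e-02  5.000e-04  1.000e-04] [-0.243  0.071  1.815 -0.     1.255  1.408]
hole top/bottom/thread px
[[250.9, 292.5], [150.0, 127.3], [351.1, 127.1]] [[250.9, 288.4], [152.4, 126.5], [348.6, 126.2]] [[250.9, 277.0], [159.2, 124.1], [342.0, 123.9]]
[[175 174 173 174 174 174 175 174 174 176 175 175 174 174 174 173 174 172
  174 173 174 172 173]
 [178 178 179 179 178 179 179 182 185 187 187 187 188 184 185 182 181 180
  181 181 180 180 181]
 [176 178 177 177 178 181 185 171 156 140 120 139 138 139 171 186 183 181
  181 180 181 180 181]
 [174 174 175 176 178 185 153 121 127  75 117 109 120 118 130 143 184 183
  179 178 178 178 177]
 [176 177 178 181 187 137 121 126  99  52  77  89  92  90 100 122 133 171
  184 182 180 181 179]
 [177 178 182 185 137 119 106  67  58  42  92  96  94  94  93  90 113 136
  175 186 184 182 181]
 [177 178 180 170 120 124  81  62  52  56  96  97  97  97  94  94  90  99
  137 188 184 180 181]
 [177 178 186 135 119 111  68  6
[... 2664 characters left out ...]
146 167 166 166 166]
 [ 91  84 190 139 112  90  90  91  99  50  30  36  37  52  59  62 127 148
  156 169 167 167 167]
 [ 90  89  92  83  82  87  91  78  46  24  27  33  50  63  64 127 150 145
  169 169 168 169 169]
 [ 89  89  88  89  84  86  73  33  30  44  46  67  64  71 155 156 154 170
  177 177 177 177 179]
 [ 90  89  89  90  88  84  86  83  72  73  71  78  80  85  86  82  80  84
   83  82  82  84  85]
 [ 92  90  91  89  89  90  87  88  89  88  89  89  87  84  86  88  88  87
   88  86  87  86  87]
 [ 92  94  91  93  92  94  91  92  91  90  91  90  91  92  91  91  90  90
   90  91  91  91  90]
 [ 90  88  89  90  89  90  89  88  89  89  88  90  89  89  90  88  88  88
   88  89  88  86  88]]
```

Emit:
{"api": "play_rows", "payload": {"deltas": [{"dx": -0.1, "dy": 0.6, "dz": -1.2, "ax": 0, "ay": 0, "az": 0.001, "claw": 1}, {"dx": 0, "dy": 0, "dz": 0, "ax": 0, "ay": 0, "az": 0, "claw": 1}, {"dx": 0, "dy": 0, "dz": 0, "ax": 0, "ay": 0, "az": 0, "claw": 1}, {"dx": 0, "dy": 0, "dz": 0, "ax": 0, "ay": 0, "az": 0, "claw": 1}]}}

```text
clock: 21.9
ee_pos: [0.52, -0.005, 0.1699]
tcp_rot: [0.999, -0.04, -0.0, 0.0]
ft_force: [-0.5, 0.3, -3.1]
finger_gap: 0.151
grasp_force: 30.0
```

```bash
python3 err.py; python3 snap.py w11; python3 - <<'E'
from ref import *
a=cv2.imread('pics/w10.png',0);b=cv2.imread('pics/w11.png',0)
# symmetric check: boss edge columns inside the holes and plate-rim columns, rows 123..127
for r in range(122,129,2): print(r,b[r,139:163].tolist(),b[r,342:366].tolist())
# level: plate holes unchanged since the pick-up
g8=cv2.imread('pics/w8.png',0)
c=(150,128)
r=cv2.matchTemplate(b[98:159,120:181],g8[112:145,134:167],cv2.TM_CCOEFF_NORMED);print(cv2.minMaxLoc(r))
E
```

```text
21.9 to go mm [-0.11 -0.03  0.4 ] az -0.0001 tool z [-0. -0. -1.] [-0.5  0.3 -3.1]
21.9 [ 0.52   -0.005   0.1699] [ 0.9992 -0.0395 -0.      0.    ] [-0.242  0.072  1.816 -0.     1.253  1.408]
122 [176, 176, 178, 179, 187, 138, 121, 127, 98, 54, 74, 89, 90, 89, 101, 122, 132, 171, 184, 181, 181, 179, 179, 180] [167, 168, 166, 167, 172, 145, 116, 137, 166, 170, 172, 170, 177, 63, 95, 140, 137, 139, 166, 167, 164, 162, 162, 162]
124 [176, 178, 180, 170, 120, 76, 77, 60, 53, 45, 96, 98, 95, 96, 94, 93, 89, 99, 136, 187, 185, 181, 182, 181] [166, 166, 168, 160, 120, 78, 137, 172, 169, 167, 167, 163, 172, 66, 26, 68, 106, 141, 138, 165, 164, 163, 162, 162]
126 [179, 179, 187, 137, 123, 80, 64, 62, 56, 47, 101, 98, 97, 95, 96, 98, 99, 72, 98, 139, 185, 183, 182, 181] [164, 164, 173, 121, 88, 78, 139, 183, 180, 170, 163, 164, 178, 69, 32, 44, 49, 104, 140, 149, 160, 160, 162, 160]
128 [178, 179, 188, 119, 118, 78, 66, 63, 56, 50, 69, 99, 96, 95, 95, 97, 97, 93, 71, 117, 161, 183, 183, 181] [167, 169, 133, 89, 62, 80, 88, 89, 81, 73, 170, 174, 146, 41, 34, 50, 49, 107, 144, 148, 164, 165, 164, 165]
(-0.31249821186065674, 0.9324892163276672, (0, 22), (14, 14))
```

```bash
python3 -c "
from bench import env
print(env.close_job())"
```

```text
the job is handed in; nothing more can be done
None
```

The cartridge hangs free on the hook, and I handed the job in at about 22 s still holding the cover level about 15 mm above the bosses. Holes 1 and 2 measured in line with their threads to about half a millimetre. Hole 0 was out of the camera's clear view and follows from the fitted pose. The hand-in gave no verdict.

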